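# Turn round the row of finishing supplies

### The arm

A 6-joint arm with a two-finger parallel gripper is mounted at the origin on a cart in front of the work surface, level with it; the furniture and walls round the work are solid. World frame = base frame: x ahead of the robot, y to its left, z up, the work surface at z = 0. Lengths are in m, angles in rad, forces in N, time in s.
With the tool pointing down it reaches from about 0.35 to 0.85 m from the base axis. Payload 8.1 kg.
Tool frame: the origin (TCP) lies on the centre line of the jaws, within the pads' length; the fingertips stand 14 mm ahead of it and the grasp point (between the pads) lies 5 mm behind it; x points along the fingers, y is the direction in which the jaws open and shut, and the axes are right-handed (so a half turn about x gives the same grasp; the last joint's range is limited). The gripper opens to 85 mm and grips with 20 to 120 N. Pads are 22 mm wide; open, the fingers measure 114 mm over their backs; the gripper's body (76 mm by 85 mm) begins 54 mm behind the grasp point. The pads swing forward as they close: fully open they stand 13 mm farther back than shut.
Start: joints at [1.101, 0.13, 1.488, -0, 1.523, -0.085], TCP at [0.225, 0.556, 0.245] pointing down, gripper open.
Joint ranges: [-2.96, 2.96], [-0.89, 2.26], [0.02, 2.5], [-1.34, 4.48], [0, 2.73], [-2.66, 2.66]. Speed limits (rad/s): [2.39, 2.39, 2.79, 3.14, 3.14, 3.14].

### API

Orientations are given as a rotation vector (axis times angle).
In Python, from workcell import env gives the robot as it stands. The module is installed in compiled form; this text tells all that it offers.
- The arm moves only by the tool carry_out, never from a script. Its argument "plan" is a list of rows, each a list of 4 numbers: the shift along the tool's x, y, z in m, then the turn about the tool's x in rad. A call has exactly 8 rows; each row shifts and turns the commanded pose from where the row before left it, along the tool's axes as they then stand; what a row does not reach is not made up. A row lasts 1/8 s, in which the tool goes at most 62.5 mm and 10.7 degrees, less where a joint would pass 70% of its speed; a pose out of reach is approached as far as the arm can. A call is refused whole if a number of a shift passes 0.0625 or a number of a turn 0.188, either way. A call with a gripper value outside its range is refused whole. "grip" is the gripper command: -1 is fully open, 1 is shut, values between are in proportion, set as the call begins (left out, the last holds). The fingers move at their own pace and stop on an object; "newtons" is the grip in N (left out, the last holds). Time passes only in rows, so rows that do not move let the fingers close, or fill a call up. It gives the time, the measured TCP pose, the force and the opening at its end, in the units of the state.
- env.sense(): the state, without advancing time (a new reading comes with each control period).
- env.read_camera(name): name is "side" or "top"; returns the picture (384x512x3 uint8, red, green, blue); there is no depth.
- env.camera_params(name): a dict with "fovy" (degrees; the focal length in pixels is half the picture's height over the tangent of half this angle, whatever the lens; pixels are square), "cx", "cy" (the principal point, pixels), "distortion" ([k1, k2, p1, p2, k3] as OpenCV has them; the pictures are not rectified), "position" and "attitude" of the camera in the world. Camera axes: x right, y down, z forward; pixel columns grow to the right and rows downward; lengths in m; the calibration is good to about 2 mm. A picture is of the moment at which its call begins. camera_params takes no time and is no camera call.
- env.close_job(): hands the job in, once; it reports no verdict.
The state is a dict: "time_s": time; "joint_pos": joint angles; "dq": joint speeds; "joint_torque": joint torques, N m; "eef_pos": TCP position; "ee_rot": TCP orientation; "wrist_force": force on the tool from outside, world axes, zero at the start; "ft_torque": the same for the moment, N m; "finger_gap": opening from 0.0 (shut) to 1.0 (fully open).
Only numpy, scipy, OpenCV 4.12 (cv2) and the standard library are available. Lean on these libraries where they do the work, as an engineer would, in place of code of your own. Each camera call takes 0.05 s, during which the arm holds its last target. There are 200 camera calls.

### The job

Move the three containers from the dark rack with the coloured mats to the empty white rack, in reverse order: the container next to the brass knob of the dark rack goes to the bay farthest from the brass knob of the white rack, the middle one to the middle, and the one farthest from the knob goes next to the knob. Stand each one upright in the centre of its bay, and leave the sanding block and the mallet where they are.

Things in the scene. Friction and masses are not known exactly. Their poses are not given: they have to be found in the camera images.
- old_rack: full dark wooden rack, fixed: board 76 x 257 x 12 mm with three bays in a row and a brass knob at one end; each bay has a coloured mat with a container on it. Origin: underside, below the middle bay (board spans y = -119 to +138), z up; y along the row towards the knob, x across. Bay centres at x = 0, y = +78 (by the knob), 0, -78 mm. Dividers 4 mm thick, 7 mm high at y = +-39; long sides open. Knob 20 mm wide, 24 high at y = +127.
- new_rack: empty white rack, fixed: board 76 x 257 x 12 mm, three bays in a row with flush round grey pads, a brass knob at one end; nearer or farther than the old rack. Origin: underside, below the middle bay (board spans y = -119 to +138), z up; y along the row towards the knob, x across. Bay centres at x = 0, y = +78 (by the knob), 0, -78 mm. Dividers 4 mm thick, 7 mm high at y = +-39; long sides open. Knob 20 mm wide, 24 high at y = +127.
- brown_mat: square brown felt mat, 66 x 66 x 2 mm, fixed in one bay of the old rack; the stain jar stands on it at the start, and the mat stays as a record of where it stood. Origin: centre of its underside, z up.
- red_mat: square red felt mat, 66 x 66 x 2 mm, fixed in one bay of the old rack; the powder tin stands on it at the start, and the mat stays as a record of where it stood. Origin: centre of its underside, z up.
- green_mat: square green felt mat, 66 x 66 x 2 mm, fixed in one bay of the old rack; the green-capped jar stands on it at the start, and the mat stays as a record of where it stood. Origin: centre of its underside, z up.
- stain_jar: round brown jar with a black lid, 56 mm across, 82 mm tall, loose, closed. Origin: centre of its underside, z up along its axis. Stands upright at the start, its underside 14 mm above the bench.
- powder_tin: round red tin with a metal rim and lid, 52 mm across, 42 mm tall, loose, closed. Origin: centre of its underside, z up along its axis. Stands upright at the start, its underside 14 mm above the bench.
- pigment_jar: slim glass jar with a green cap, 46 mm across, 106 mm tall, loose, closed. Origin: centre of its underside, z up along its axis. Stands upright at the start, its underside 14 mm above the bench.
- sand_block: bystander: brown sanding block, 51 x 93 x 28 mm, loose, lying flat on the bench. Origin: centre of its underside; y along its length.
- mallet: bystander: wooden carving mallet, 69 x 220 x 68 mm, loose, lying on the bench behind the racks. Origin: centre of its underside; y along its length.
There are look-alikes about, which are no part of the job. Leave any blue look-alike of the pigment_jar alone.

How it is judged:
At the end, for the whole second after the job is handed in: The three containers stand at rest and upright (within 0.1 rad) on the white rack, each centre within 12 mm along and across of its bay centre, in reverse order: the one that started next to the old knob is farthest from the new knob, the middle one in the middle, the farthest next to the knob (((y of brown_mat in the frame of old_rack between -0.098 and -0.058 m and y of stain_jar in the frame of new_rack between 0.066 and 0.09 m) or (y of brown_mat in the frame of old_rack between -0.02 and 0.02 m and y of stain_jar in the frame of new_rack between -0.012 and 0.012 m) or (y of brown_mat in the frame of old_rack between 0.058 and 0.098 m and y of stain_jar in the frame of new_rack between -0.09 and -0.066 m)) and x of stain_jar in the frame of new_rack between -0.012 and 0.012 m and z of stain_jar in the frame of new_rack between 0.009 and 0.016 m and angle between each of stain_jar, powder_tin, pigment_jar's own z axis and vertical below 0.1 rad and linear speed of each of stain_jar, powder_tin, pigment_jar below 0.02 m/s and angular speed of each of stain_jar, powder_tin, pigment_jar below 0.2 rad/s and ((y of red_mat in the frame of old_rack between -0.098 and -0.058 m and y of powder_tin in the frame of new_rack between 0.066 and 0.09 m) or (y of red_mat in the frame of old_rack between -0.02 and 0.02 m and y of powder_tin in the frame of new_rack between -0.012 and 0.012 m) or (y of red_mat in the frame of old_rack between 0.058 and 0.098 m and y of powder_tin in the frame of new_rack between -0.09 and -0.066 m)) and x of powder_tin in the frame of new_rack between -0.012 and 0.012 m and z of powder_tin in the frame of new_rack between 0.009 and 0.016 m and ((y of green_mat in the frame of old_rack between -0.098 and -0.058 m and y of pigment_jar in the frame of new_rack between 0.066 and 0.09 m) or (y of green_mat in the frame of old_rack between -0.02 and 0.02 m and y of pigment_jar in the frame of new_rack between -0.012 and 0.012 m) or (y of green_mat in the frame of old_rack between 0.058 and 0.098 m and y of pigment_jar in the frame of new_rack between -0.09 and -0.066 m)) and x of pigment_jar in the frame of new_rack between -0.012 and 0.012 m and z of pigment_jar in the frame of new_rack between 0.009 and 0.016 m); the robot touches nothing.
It fails at once if the sanding block is shifted by more than 20 mm (distance of sand_block from where it was at the start of the episode above 0.02 m).
It fails at once if the mallet is shifted by more than 20 mm (distance of mallet from where it was at the start of the episode above 0.02 m).
It also fails if it takes over 88 s, if anything falls off the work surface, if the arm or the gripper's body presses on something with over 40 N, if the wrist force passes 120 N, or if a joint passes its speed limit or range.

## Working session

There is one attempt and no reset: what is moved stays moved. The work goes in short steps, Python scripts to look and compute and a tool call to move; the robot and the scene stay as the last step left them, time stands still between calls to the robot, and variables do not carry over. Pictures are saved under pics/ and viewed, about 12 in all and at most 16, crops included, and the job is handed in when it is done.

Besides the shell and the picture viewer there is one more tool, called after ">>>" as name([rows], argument=value, ...), one row to a line, values as JSON. carry_out: Moves the arm, as the interface text tells. Its arguments: {"type":"object","properties":{"plan":{"type":"array"},"grip":{"type":"number"},"newtons":{"type":"number"}},"required":["plan"]}

```bash
mkdir -p pics
python3 - <<'E'
from workcell import env
import cv2
for n in("top","side"):
    cv2.imwrite(f"pics/{n}0.png",env.read_camera(n)[:,:,::-1]); print(n,env.camera_params(n))
print(env.sense())
E
```

```text
top {'fovy': 46.79565826013298, 'cx': 253.46289878565545, 'cy': 196.14304971917937, 'distortion': array([-0.12300388,  0.        ,  0.        ,  0.        ,  0.        ]), 'position': array([0.39563157, 0.17555113, 0.88348434]), 'attitude': array([-2.15699703,  2.05905836, -0.22751788])}
side {'fovy': 45.47425240742523, 'cx': 262.0555673165741, 'cy': 205.82986573797677, 'distortion': array([-0.18961525,  0.        ,  0.        ,  0.        ,  0.        ]), 'position': array([0.53562816, 0.91830006, 0.59489693]), 'attitude': array([ 0.0570027 , -2.81544616,  1.37661372])}
{'time_s': 0.1, 'joint_pos': array([ 1.10059899e+00,  1.31090551e-01,  1.48922696e+00,  1.52269260e-05,
        1.52302287e+00, -8.53902419e-02]), 'dq': array([ 1.96747951e-03, -1.21930161e-03, -2.49121666e-03,  1.56548267e-03,
       -1.95548466e-03,  2.45760723e-05]), 'joint_torque': array([ 1.62570832e-03, -5.70950532e+01, -5.01945627e+01, -7.55966289e-05,
        8.00191396e-03,  3.17900049e-05]), 'eef_pos': array([0.22496842, 0.55568514, 0.24431532]), 'ee_rot': array([ 0.30058673,  1.55012727, -0.3032338 ]), 'wrist_force': array([ 0.85947568, -0.04181764, -0.05326222]), 'ft_torque': array([ 0.01865289,  0.03334806, -0.00129485]), 'finger_gap': 0.9999837710411508}
```

View pics/top0.png

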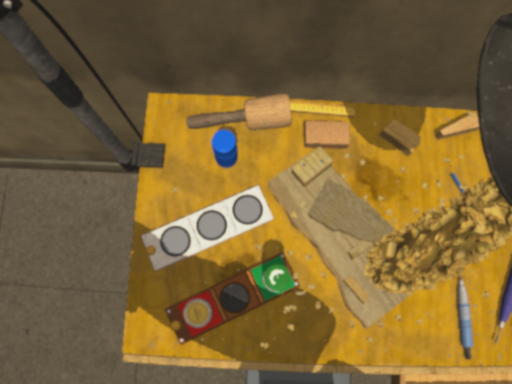

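View pics/side0.png

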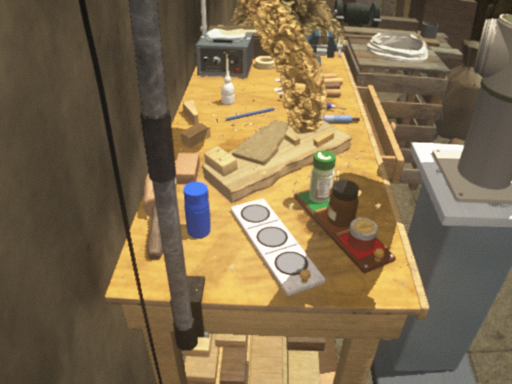

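The top view shows the dark rack with its knob at (172,318): tin (198,312), stain jar (235,296), green-capped jar (273,278). The white rack's knob is at (150,242), with pads at (175,240), (211,225) and (248,209). Only the blue jar (225,147) could be mistaken for the pigment jar (green cap). The side view agrees. Next I'll take enlarged crops.

```bash
cat > h.py <<'E'
import numpy as np, cv2
from scipy.spatial.transform import Rotation as R
from workcell import env
class Cam:
    def __init__(s,n):
        p=env.camera_params(n); f=192/np.tan(np.radians(p['fovy'])/2)
        s.K=np.array([[f,0,p['cx']],[0,f,p['cy']],[0,0,1.]]); s.d=np.array(p['distortion']); s.c=p['position']; s.R=R.from_rotvec(p['attitude']).as_matrix()
    def ray(s,px):
        u=cv2.undistortPoints(np.array(px,float).reshape(-1,1,2),s.K,s.d).reshape(-1,2)
        v=np.c_[u,np.ones(len(u))]@s.R.T; return v/np.linalg.norm(v,axis=1)[:,None]
    def plane(s,px,z):
        v=s.ray(px); return s.c+v*((z-s.c[2])/v[:,2])[:,None]
    def proj(s,P):
        q=(np.array(P,float).reshape(-1,3)-s.c)@s.R
        return cv2.projectPoints(q,np.zeros(3),np.zeros(3),s.K,s.d)[0].reshape(-1,2)
def tri(c1,p1,c2,p2):
    a=c1.ray(p1);b=c2.ray(p2);out=[]
    for u,v in zip(a,b):
        A=sum(np.eye(3)-np.outer(w,w) for w in(u,v)); y=(np.eye(3)-np.outer(u,u))@c1.c+(np.eye(3)-np.outer(v,v))@c2.c
        x=np.linalg.solve(A,y); out.append([*x,np.linalg.norm(np.cross(x-c1.c,u))*1e3])
    return np.array(out)
top=Cam("top");side=Cam("side")
E
python3 - <<'E'
from h import *
t=cv2.imread("pics/top0.png");s=cv2.imread("pics/side0.png")
def crop(im,x0,y0,w,h,k):
    c=cv2.resize(im[y0:y0+h,x0:x0+w],None,fx=k,fy=k,interpolation=cv2.INTER_CUBIC)
    for i in range(0,w,20): cv2.putText(c,str(x0+i),(i*k,8),0,.33,(255,255,0),1);cv2.line(c,(i*k,0),(i*k,h*k),(120,120,120),1)
    for j in range(0,h,20): cv2.putText(c,str(y0+j),(0,j*k+10),0,.33,(255,255,0),1);cv2.line(c,(0,j*k),(w*k,j*k),(120,120,120),1)
    return c
cv2.imwrite("pics/t1.png",crop(t,140,180,160,150,4)[:600]);cv2.imwrite("pics/s1.png",crop(s,220,140,190,150,4)[:600])
w=[[175,240],[211,225],[248,209]]
print(top.plane(w,.012).round(4))
d=top.plane([[198,312],[235,296],[273,278]],.05).round(4);print(d)
# pads by thresholded ellipses
for im,n,c,seeds in((t,"top",top,w),(s,"side",side,[[291,263],[272,237],[255,213]])):
    for sd in seeds:
        hsv=cv2.cvtColor(im,cv2.COLOR_BGR2HSV)
        m=np.zeros((386,514),np.uint8);g=im.copy()
        cv2.floodFill(g,m,tuple(sd),(0,0,255),(18,)*3,(18,)*3,4|cv2.FLOODFILL_FIXED_RANGE)
        cn=max(cv2.findContours(m[1:-1,1:-1],cv2.RETR_EXTERNAL,cv2.CHAIN_APPROX_NONE)[0],key=cv2.contourArea)
        e=cv2.fitEllipse(cn);print(n,sd,np.round(e[0],1),np.round(e[1],1),c.plane([e[0]],.012).round(4))
for P in ([.225,.556,.245],):print(top.proj(P),side.proj(P))
E
```

```text
[[0.4894 0.3301 0.012 ]
 [0.5228 0.2608 0.012 ]
 [0.5585 0.1891 0.012 ]]
[[0.3547 0.2709 0.05  ]
 [0.3872 0.2046 0.05  ]
 [0.4233 0.1358 0.05  ]]
top [175, 240] [175.4 240.2] [22.5 23.8] [[0.489  0.3293 0.012 ]]
top [211, 225] [211.2 224.6] [23.3 24. ] [[0.5235 0.2604 0.012 ]]
top [248, 209] [247.2 209.1] [23.  23.9] [[0.5582 0.1907 0.012 ]]
side [291, 263] [290.  262.3] [17.8 25.7] [[0.4897 0.3318 0.012 ]]
side [272, 237] [271.6 236.3] [15.4 25.1] [[0.5237 0.2633 0.012 ]]
side [255, 213] [254.8 212.9] [13.7 23. ] [[0.5588 0.1937 0.012 ]]
[[-16.84814621 392.81009759]] [[527.8151836  260.81495767]]
```

View pics/t1.png

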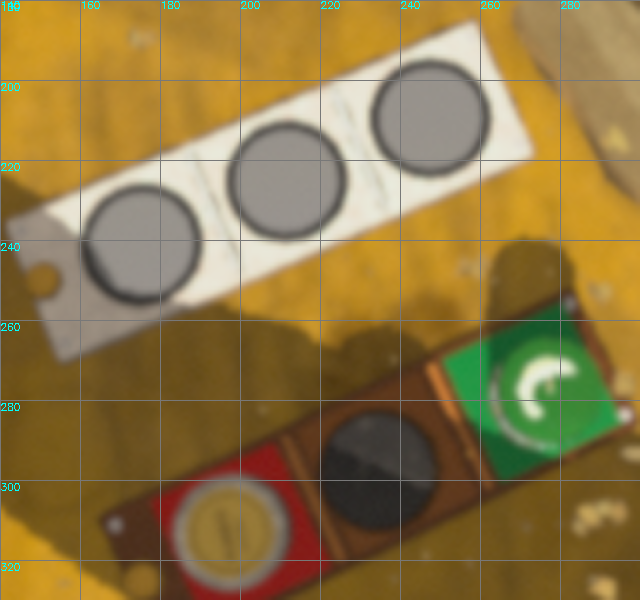

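View pics/s1.png

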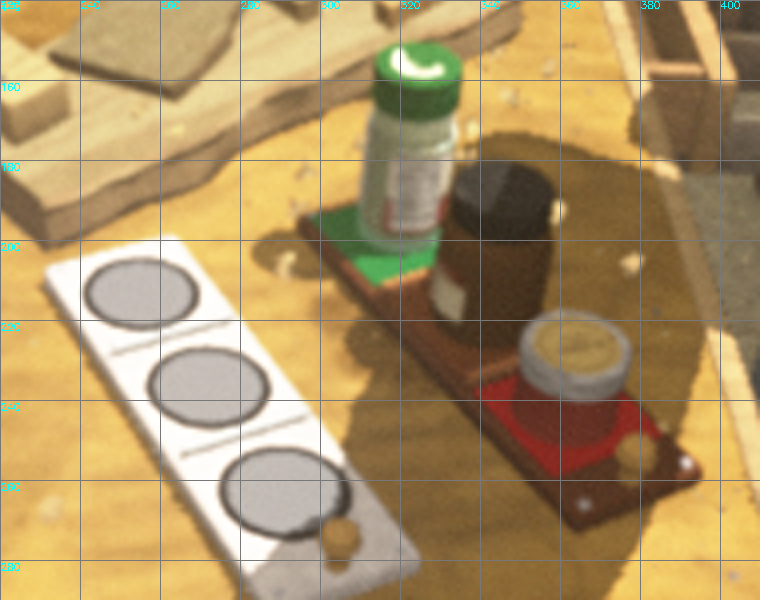

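The crops confirm the choice. In the top view the lids are at tin (197.5,312.8), stain jar (234.7,297.5) and green cap (277,277.5); in the side view they are at (363.8,226.2), (345.8,187.5) and (324.5,156.5). The white pads are in clear view in both.

Run:
```python
from h import *
T=[[197.5,312.8],[234.7,297.5],[277,277.5],[175.4,240.2],[211.2,224.6],[247.2,209.1]]
S=[[363.8,226.2],[345.8,187.5],[324.5,156.5],[290,262.3],[271.6,236.3],[254.8,212.9]]
o=tri(top,T,side,S);print(o.round(4))
for i,h in enumerate((.056,.096,.12)): print(top.plane([T[i]],h).round(4),side.plane([S[i]],h).round(4))
# dark rack corners/screws (z .012): top  screws far (280.5,235.5?)...
print("dark corners top",top.plane([[165,309.5],[281,253],[298,286]],.012).round(4))
print("dark corners side",side.plane([[363,272.5],[395,258],[295,197]],.012).round(4))
Rm=R.from_rotvec(env.sense()['ee_rot']).as_matrix();print("tool axes x,y,z:\n",Rm.T.round(3))
n=o[5,:2]-o[3,:2];print("white dir to knob deg",np.degrees(np.arctan2(-n[1],-n[0])))
n=o[2,:2]-o[0,:2];print("dark dir deg",np.degrees(np.arctan2(-n[1],-n[0])),np.linalg.norm(n))
P=top.plane([[302,133],[349,123],[225,140],[188,122],[268,111]],.03);print(P.round(3))
print("block/jar side",side.plane([[197,235],[186,180]],.0).round(3))
```

```text
[[0.3535 0.2715 0.0521 0.1304]
 [0.3849 0.2036 0.0903 0.08  ]
 [0.4225 0.132  0.114  0.138 ]
 [0.4894 0.3297 0.01   0.1293]
 [0.5238 0.2607 0.0099 0.1217]
 [0.5588 0.1907 0.0096 0.089 ]]
[[0.3536 0.2711 0.056 ]] [[0.3549 0.2761 0.056 ]]
[[0.3851 0.2034 0.096 ]] [[0.3865 0.2116 0.096 ]]
[[0.4222 0.1324 0.12  ]] [[0.424  0.1418 0.12  ]]
dark corners top [[0.354  0.3393 0.012 ]
 [0.4738 0.1202 0.012 ]
 [0.4113 0.085  0.012 ]]
dark corners side [[0.3598 0.3518 0.012 ]
 [0.2937 0.3126 0.012 ]
 [0.4755 0.1347 0.012 ]]
tool axes x,y,z:
 [[-0.001 -0.002 -1.   ]
 [ 0.375  0.927 -0.002]
 [ 0.927 -0.375 -0.   ]]
white dir to knob deg 116.52830468255534
dark dir deg 116.33030894623607 0.15560297228485198
[[ 0.718  0.086  0.03 ]
 [ 0.745 -0.011  0.03 ]
 [ 0.695  0.242  0.03 ]
 [ 0.731  0.321  0.03 ]
 [ 0.762  0.158  0.03 ]]
block/jar side [[0.669 0.254 0.   ]
 [0.721 0.068 0.   ]]
```

```bash
cat > go.py <<'E'
# usage: go.py x y z -> remaining shift in tool axes and turn (tool y to azimuth 26.4 deg), with rows needed
import sys; from h import *
s=env.sense(); M=R.from_rotvec(s['ee_rot']).as_matrix()
d=M.T@(np.array(list(map(float,sys.argv[1:4])))-s['eef_pos'])
a=np.degrees(np.arctan2(M[1,1],M[0,1])); t=np.radians(a-26.4)
A=M@R.from_rotvec([t,0,0]).as_matrix(); d2=A.T@(np.array(list(map(float,sys.argv[1:4])))-s['eef_pos'])
print("t",s['time_s'].__round__(2),"pos",s['eef_pos'].round(4),"az",a.round(2),"axis",M[:,0].round(3),"gap",round(s['finger_gap'],3),"F",s['wrist_force'].round(1))
print("shift now",d.round(4),"turn",t.round(3),"shift after turn",d2.round(4))
E
python3 go.py .4225 .132 .245
```

```text
t 0.1 pos [0.225  0.5557 0.2443] az 67.95 axis [-0.001 -0.002 -1.   ] gap 1.0 F [ 0.9 -0.  -0.1]
shift now [-2.000e-04 -3.186e-01  3.421e-01] turn 0.725 shift after turn [-2.000e-04 -1.150e-02  4.673e-01]
```

>>> carry_out([
  [0,0,0,0.145],
  [0,0,0,0.145],
  [0,0,0,0.145],
  [0,0,0,0.145],
  [0,0,0,0.145],
  [0,0,0.04,0],
  [0,0,0.05,0],
  [0,0,0.05,0],
], grip=-1, newtons=40)

```text
time_s: 1.1
eef_pos: [0.2877, 0.4293, 0.2447]
ee_rot: [0.862, 1.393, -0.863]
wrist_force: [1.3, -0.4, 0.4]
finger_gap: 1.0
```

>>> carry_out([
  [0,-0.004,0.05,0],
  [0,-0.004,0.05,0],
  [0,-0.003,0.05,0],
  [0,0,0.05,0],
  [0,0,0.05,0],
  [0,0,0.05,0],
  [0,0,0.027,0],
  [0,0,0,0],
])

```text
time_s: 2.1
eef_pos: [0.4234, 0.1315, 0.2449]
ee_rot: [0.865, 1.392, -0.866]
wrist_force: [-0.2, 0.0, 0.4]
finger_gap: 0.998
```

```bash
python3 go.py .4225 .133 .080; python3 -c "
from h import *
for n in('top','side'): cv2.imwrite(f'pics/{n}2.png',cv2.resize(env.read_camera(n)[:,:,::-1],None,fx=1,fy=1))
a=cv2.imread('pics/top2.png')[100:384,100:400];b=cv2.imread('pics/side2.png')[60:344,150:450]
cv2.imwrite('pics/p2.png',cv2.resize(np.hstack([a,b]),None,fx=1.33,fy=1.33))"
```

```text
t 2.1 pos [0.4234 0.1315 0.2449] az 26.23 axis [-0.001 -0.    -1.   ] gap 0.998 F [-0.2  0.   0.4]
shift now [ 0.1649  0.     -0.0018] turn -0.003 shift after turn [ 0.1649  0.     -0.0018]
```

View pics/p2.png

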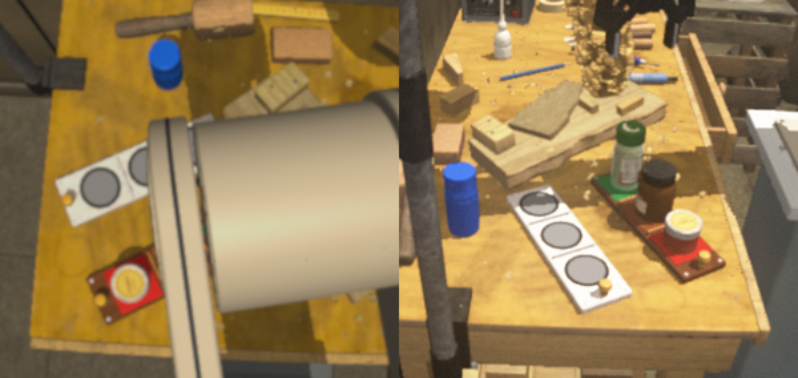

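The gripper hangs above the green-capped jar, and the side view shows a clear column below it. Descending.

>>> carry_out([
  [0.03,0,0,0],
  [0.03,0,0,0],
  [0.03,0,0,0],
  [0.03,0,-0.001,0],
  [0.025,0,-0.001,0],
  [0.02,0,0,0],
  [0,0,0,0],
  [0,0,0,0],
])

```text
time_s: 3.2
eef_pos: [0.4224, 0.1355, 0.0811]
ee_rot: [0.863, 1.393, -0.862]
wrist_force: [0.4, 0.1, 0.4]
finger_gap: 1.0
```

```bash
python3 go.py .4225 .133 .080; python3 -c "
from h import *
b=env.read_camera('side')[:,:,::-1][80:280,240:440]
cv2.imwrite('pics/p3.png',cv2.resize(b,None,fx=3,fy=3,interpolation=2))"
```

```text
t 3.2 pos [0.4224 0.1355 0.0811] az 26.48 axis [ 0.001  0.    -1.   ] gap 1.0 F [0.4 0.1 0.4]
shift now [ 0.0011 -0.0011  0.0023] turn 0.001 shift after turn [ 0.0011 -0.0011  0.0023]
```

View pics/p3.png

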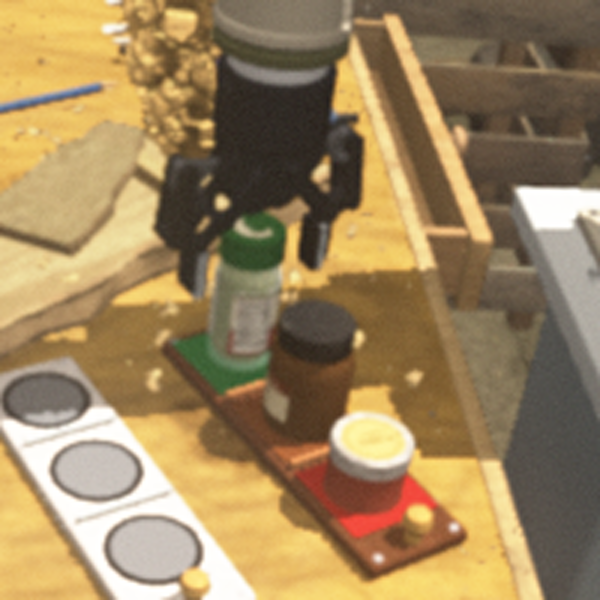

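The fingers straddle the glass jar at shoulder height. Closing.

>>> carry_out([
  [0,0,0,0],
  [0,0,0,0],
  [0,0,0,0],
  [0,0,0,0],
  [0,0,0,0],
  [0,0,0,0],
  [0,0,0,0],
  [0,0,0,0],
], grip=1, newtons=50)

```text
time_s: 4.25
eef_pos: [0.4228, 0.1349, 0.0811]
ee_rot: [0.864, 1.392, -0.863]
wrist_force: [-1.6, 0.1, 5.5]
finger_gap: 0.515
```

>>> carry_out([
  [-0.01,0,0,0],
  [-0.02,0,0,0],
  [-0.02,0,0,0],
  [-0.02,0,0,0],
  [-0.02,0,0,0],
  [-0.01,0,0,0],
  [0,0,0,0],
  [0,0,0,0],
])

```text
time_s: 5.25
eef_pos: [0.4217, 0.1347, 0.1794]
ee_rot: [0.863, 1.394, -0.864]
wrist_force: [-0.3, 0.9, -1.3]
finger_gap: 0.51
```

```bash
python3 go.py .4894 .331 .18; python3 -c "
from h import *
b=env.read_camera('side')[:,:,::-1][80:280,240:440]
cv2.imwrite('pics/p4.png',cv2.resize(b,None,fx=3,fy=3,interpolation=2))"
```

```text
t 5.25 pos [0.4217 0.1347 0.1794] az 26.41 axis [-0.001 -0.    -1.   ] gap 0.51 F [-0.3  0.9 -1.3]
shift now [-0.0008  0.148  -0.1457] turn 0.0 shift after turn [-0.0008  0.148  -0.1458]
```

View pics/p4.png

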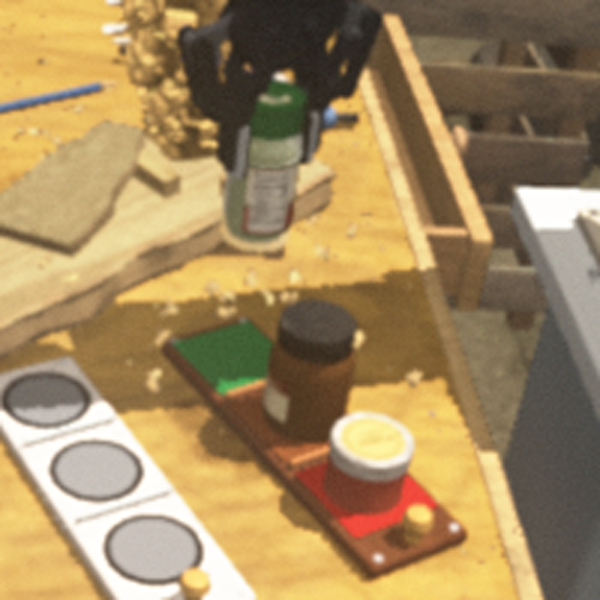

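```bash
python3 -c "
from h import *
for P in ([[.4222,.135,.014],[.4222,.135,.12]],[[.4217,.1347,.112],[.4217,.1347,.218]]): print(((side.proj(P)-[240,80])*3).round(1))"
```

```text
[[240.  351.7]
 [255.4 224.2]]
[[254.9 234.2]
 [271.7  90.7]]
```

>>> carry_out([
  [0,0.015,0,0],
  [0,0.035,0,0],
  [0,0.035,0,0],
  [0,0.035,-0.015,0],
  [0,0.02,-0.025,0],
  [0,0.008,-0.03,0],
  [0,0,-0.03,0],
  [0,0,-0.025,0],
])

```text
time_s: 6.3
eef_pos: [0.4981, 0.3133, 0.1788]
ee_rot: [0.862, 1.394, -0.865]
wrist_force: [1.1, -1.5, -0.8]
finger_gap: 0.511
```

>>> carry_out([
  [0,0,-0.015,0],
  [0,0,-0.006,0],
  [0.01,0,0,0],
  [0.02,0,0,0],
  [0.02,0,0,0],
  [0.01,0,0,0],
  [0,0,0,0],
  [0,0,0,0],
])

```text
time_s: 7.3
eef_pos: [0.4902, 0.3316, 0.1209]
ee_rot: [0.864, 1.392, -0.863]
wrist_force: [1.0, -0.0, -1.5]
finger_gap: 0.516
```

```bash
python3 go.py .4885 .3315 .081; python3 -c "
from h import *
b=env.read_camera('side')[:,:,::-1][130:330,190:390]
cv2.imwrite('pics/p5.png',cv2.resize(b,None,fx=3,fy=3,interpolation=2))
for P in ([[.4894,.3297,.062],[.4894,.3297,.168]],): print(((side.proj(P)-[190,130])*3).round(1))"
```

```text
t 7.3 pos [0.4902 0.3316 0.1209] az 26.41 axis [ 0.001  0.    -1.   ] gap 0.516 F [ 1.  -0.  -1.5]
shift now [ 0.0399 -0.0016 -0.0007] turn 0.0 shift after turn [ 0.0399 -0.0016 -0.0007]
[[305.8 333. ]
 [318.3 184.5]]
```

View pics/p5.png

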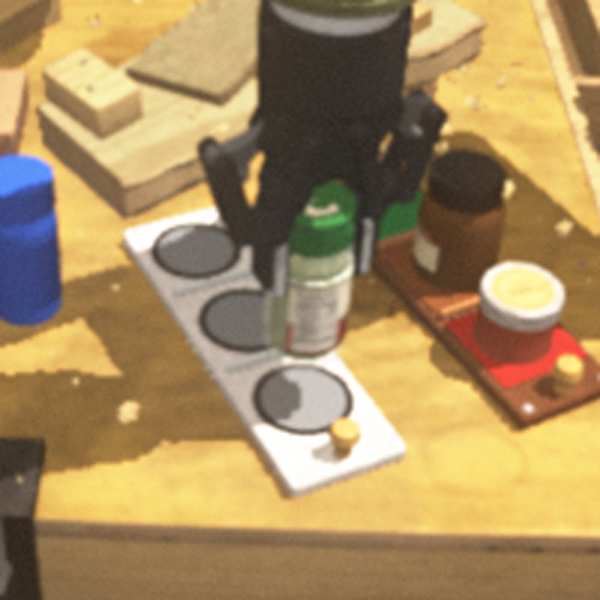

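The jar hangs over the knob bay, bottom at (314,343) in the crop, nearly upright. Lowering it.

>>> carry_out([
  [0.012,-0.0015,0,0],
  [0.012,0,0,0],
  [0.008,0,0,0],
  [0.004,0,0,0],
  [0.002,0,0,0],
  [0.002,0,0,0],
  [0,0,0,0],
  [0,0,0,0],
])

```text
time_s: 8.35
eef_pos: [0.4886, 0.3308, 0.0806]
ee_rot: [0.864, 1.392, -0.863]
wrist_force: [0.3, 0.0, -1.0]
finger_gap: 0.514
```

```bash
python3 go.py .4885 .3315 .079
```

```text
t 8.35 pos [0.4886 0.3308 0.0806] az 26.41 axis [ 0.  0. -1.] gap 0.514 F [ 0.3  0.  -1. ]
shift now [ 0.0016  0.0002 -0.0007] turn 0.0 shift after turn [ 0.0016  0.0002 -0.0007]
```

Not touching yet; going down in 1 mm steps to contact.

>>> carry_out([
  [0.001,0,0,0],
  [0,0,0,0],
  [0.001,0,0,0],
  [0,0,0,0],
  [0,0,0,0],
  [0,0,0,0],
  [0,0,0,0],
  [0,0,0,0],
])

```text
time_s: 9.35
eef_pos: [0.4886, 0.3308, 0.0791]
ee_rot: [0.863, 1.393, -0.863]
wrist_force: [-1.6, -0.8, 5.1]
finger_gap: 0.512
```

>>> carry_out([
  [0,0,0,0],
  [0,0,0,0],
  [0,0,0,0],
  [0,0,0,0],
  [0,0,0,0],
  [0,0,0,0],
  [0,0,0,0],
  [0,0,0,0],
], grip=-0.2)

```text
time_s: 10.35
eef_pos: [0.4885, 0.3307, 0.0783]
ee_rot: [0.863, 1.393, -0.863]
wrist_force: [0.2, -0.2, 0.1]
finger_gap: 0.6
```

>>> carry_out([
  [0,0,0,0],
  [0,0,0,0],
  [0,0,0,0],
  [-0.01,0,0,0],
  [-0.03,0,0,0],
  [-0.04,0,0,0],
  [-0.04,0,0,0],
  [-0.03,0,0,0],
], grip=-1)

```text
time_s: 11.35
eef_pos: [0.489, 0.331, 0.2315]
ee_rot: [0.865, 1.391, -0.861]
wrist_force: [-0.2, -1.0, -0.3]
finger_gap: 0.999
```

```bash
python3 go.py .3855 .2050 .230; python3 -c "
from h import *
b=env.read_camera('side')[:,:,::-1][130:330,190:390]
cv2.imwrite('pics/p6.png',cv2.resize(b,None,fx=3,fy=3,interpolation=2))
for P in ([[.4894,.3297,.012],[.4894,.3297,.118]],): print(((side.proj(P)-[190,130])*3).round(1))"
```

```text
t 11.35 pos [0.489  0.331  0.2315] az 26.41 axis [ 0.002  0.001 -1.   ] gap 0.999 F [-0.2 -1.  -0.3]
shift now [ 0.001  -0.1488  0.0668] turn 0.0 shift after turn [ 0.001  -0.1487  0.0669]
[[300.4 394.6]
 [312.2 257.8]]
```

View pics/p6.png

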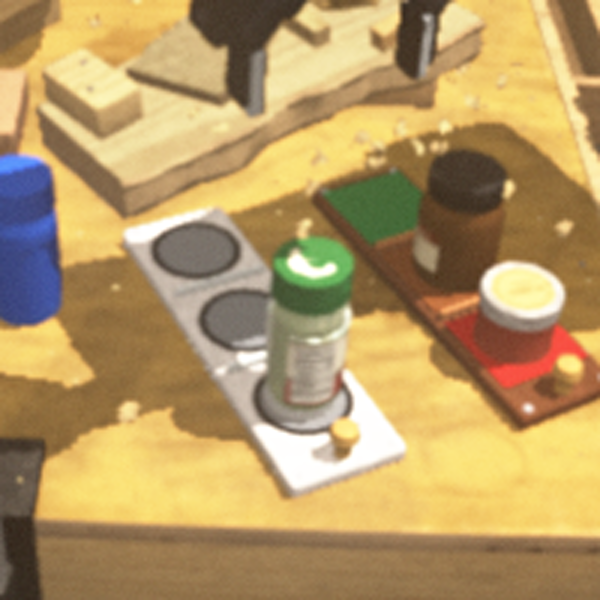

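The green-capped jar stands upright on the knob pad: cap top at (314,261) in the crop against (312,258) expected. Now the stain jar.

>>> carry_out([
  [0,-0.02,0.01,0],
  [0,-0.035,0.015,0],
  [0,-0.035,0.015,0],
  [0,-0.035,0.015,0],
  [0,-0.02,0.012,0],
  [0,-0.004,0,0],
  [0,0,0,0],
  [0,0,0,0],
])

```text
time_s: 12.4
eef_pos: [0.3852, 0.205, 0.2285]
ee_rot: [0.863, 1.393, -0.863]
wrist_force: [-0.0, 0.6, 0.1]
finger_gap: 1.0
```

```bash
python3 go.py .3855 .2050 .056
```

```text
t 12.4 pos [0.3852 0.205  0.2285] az 26.43 axis [ 0.  0. -1.] gap 1.0 F [-0.   0.6  0.1]
shift now [1.725e-01 2.000e-04 1.000e-04] turn 0.001 shift after turn [1.725e-01 2.000e-04 1.000e-04]
```

>>> carry_out([
  [0.03,0,0,0],
  [0.035,0,0,0],
  [0.035,0,0,0],
  [0.03,0,0,0],
  [0.025,0,0,0],
  [0.0175,0,0,0],
  [0,0,0,0],
  [0,0,0,0],
])

```text
time_s: 13.4
eef_pos: [0.3854, 0.2049, 0.0564]
ee_rot: [0.863, 1.393, -0.863]
wrist_force: [-0.2, -1.2, -0.5]
finger_gap: 1.003
```

>>> carry_out([
  [0,0,0,0],
  [0,0,0,0],
  [0,0,0,0],
  [0,0,0,0],
  [0,0,0,0],
  [0,0,0,0],
  [0,0,0,0],
  [0,0,0,0],
], grip=1)

```text
time_s: 14.4
eef_pos: [0.3856, 0.2047, 0.0571]
ee_rot: [0.864, 1.392, -0.862]
wrist_force: [-1.5, -0.4, 7.3]
finger_gap: 0.622
```

>>> carry_out([
  [-0.01,0,0,0],
  [-0.02,0,0,0],
  [-0.02,0,0,0],
  [-0.02,0,0,0],
  [-0.01,0,0,0],
  [0,0,0,0],
  [0,0,0,0],
  [0,0,0,0],
])

```text
time_s: 15.4
eef_pos: [0.3842, 0.2042, 0.1349]
ee_rot: [0.862, 1.394, -0.864]
wrist_force: [0.0, 1.1, -1.2]
finger_gap: 0.624
```

```bash
python3 go.py .5238 .2607 .136; python3 -c "
from h import *
b=env.read_camera('side')[:,:,::-1][130:330,190:390]
cv2.imwrite('pics/p7.png',cv2.resize(b,None,fx=3,fy=3,interpolation=2))
for P in ([[.3855,.205,.094],[.3855,.205,.176]],): print(((side.proj(P)-[190,130])*3).round(1))"
```

```text
t 15.4 pos [0.3842 0.2042 0.1349] az 26.41 axis [-0.002 -0.001 -1.   ] gap 0.624 F [ 0.   1.1 -1.2]
shift now [-0.0014  0.1501  0.0115] turn 0.0 shift after turn [-0.0014  0.1501  0.0115]
[[467.4 169.1]
 [484.9  58.2]]
```

View pics/p7.png

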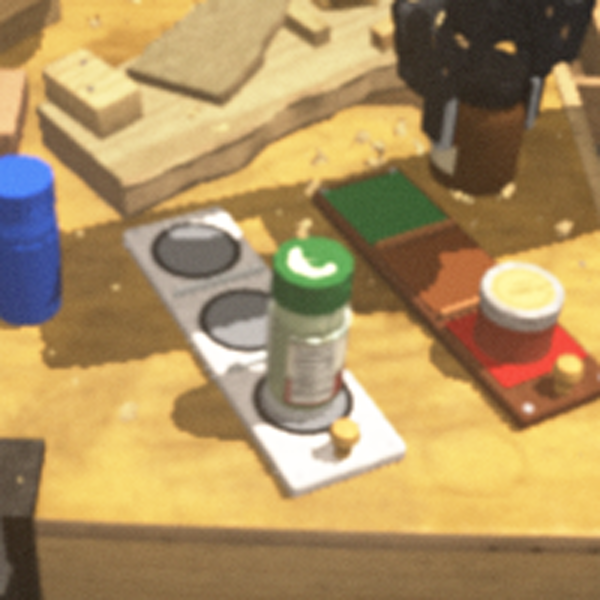

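>>> carry_out([
  [0,0.015,0.002,0],
  [0,0.035,0.003,0],
  [0,0.035,0.003,0],
  [0,0.035,0.0025,0],
  [0,0.02,0,0],
  [0,0.01,0,0],
  [0,0,0,0],
  [0,0,0,0],
])

```text
time_s: 16.45
eef_pos: [0.5231, 0.2615, 0.1355]
ee_rot: [0.863, 1.393, -0.864]
wrist_force: [0.7, 0.2, -1.4]
finger_gap: 0.625
```

>>> carry_out([
  [0.015,0,0,0],
  [0.02,0,0,0],
  [0.02,0,0,0],
  [0.01,0,0,0],
  [0.007,0,0,0],
  [0.003,0,0,0],
  [0,0,0,0],
  [0,0,0,0],
])

```text
time_s: 17.45
eef_pos: [0.5243, 0.262, 0.0615]
ee_rot: [0.864, 1.392, -0.862]
wrist_force: [-0.8, -0.7, -0.9]
finger_gap: 0.625
```

```bash
python3 go.py .5233 .2617 .055
```

```text
t 17.45 pos [0.5243 0.262  0.0615] az 26.41 axis [ 0.001  0.    -1.   ] gap 0.625 F [-0.8 -0.7 -0.9]
shift now [ 0.0065 -0.001  -0.0002] turn 0.0 shift after turn [ 0.0065 -0.001  -0.0002]
```

Small steps to contact.

>>> carry_out([
  [0.002,-0.001,0,0],
  [0.0015,0,0,0],
  [0.001,0,0,0],
  [0.001,0,0,0],
  [0,0,0,0],
  [0,0,0,0],
  [0,0,0,0],
  [0,0,0,0],
])

```text
time_s: 18.45
eef_pos: [0.5229, 0.2613, 0.0553]
ee_rot: [0.863, 1.393, -0.863]
wrist_force: [0.4, 0.5, -1.3]
finger_gap: 0.627
```

>>> carry_out([
  [0.001,0,0,0],
  [0,0,0,0],
  [0.001,0,0,0],
  [0,0,0,0],
  [0,0,0,0],
  [0,0,0,0],
  [0,0,0,0],
  [0,0,0,0],
])

```text
time_s: 19.45
eef_pos: [0.5231, 0.2614, 0.0551]
ee_rot: [0.863, 1.393, -0.863]
wrist_force: [-7.3, -3.2, 15.4]
finger_gap: 0.629
```

>>> carry_out([
  [-0.001,0,0,0],
  [0,0,0,0],
  [0,0,0,0],
  [0,0,0,0],
  [0,0,0,0],
  [0,0,0,0],
  [0,0,0,0],
  [0,0,0,0],
], grip=-0.45)

```text
time_s: 20.45
eef_pos: [0.5229, 0.2613, 0.0543]
ee_rot: [0.863, 1.393, -0.863]
wrist_force: [0.4, 0.5, -0.6]
finger_gap: 0.723
```

>>> carry_out([
  [0,0,0,0],
  [0,0,0,0],
  [0,0,0,0],
  [-0.01,0,0,0],
  [-0.03,0,0,0],
  [-0.04,0,0,0],
  [-0.04,0,0,0],
  [-0.03,0,0,0],
], grip=-1)

```text
time_s: 21.45
eef_pos: [0.5236, 0.2615, 0.2075]
ee_rot: [0.865, 1.391, -0.861]
wrist_force: [0.5, 0.7, -0.7]
finger_gap: 0.998
```

```bash
python3 go.py .3537 .2730 .2; python3 -c "
from h import *
b=env.read_camera('side')[:,:,::-1][130:330,190:390]
cv2.imwrite('pics/p8.png',cv2.resize(b,None,fx=3,fy=3,interpolation=2))
for P in ([[.5238,.2607,.012],[.5238,.2607,.094]],): print(((side.proj(P)-[190,130])*3).round(1))"
```

```text
t 21.45 pos [0.5236 0.2615 0.2075] az 26.41 axis [ 0.003  0.001 -1.   ] gap 0.998 F [ 0.5  0.7 -0.7]
shift now [ 0.007  -0.1471 -0.0858] turn 0.0 shift after turn [ 0.007  -0.1471 -0.0858]
[[244.7 316.3]
 [249.5 214.3]]
```

View pics/p8.png

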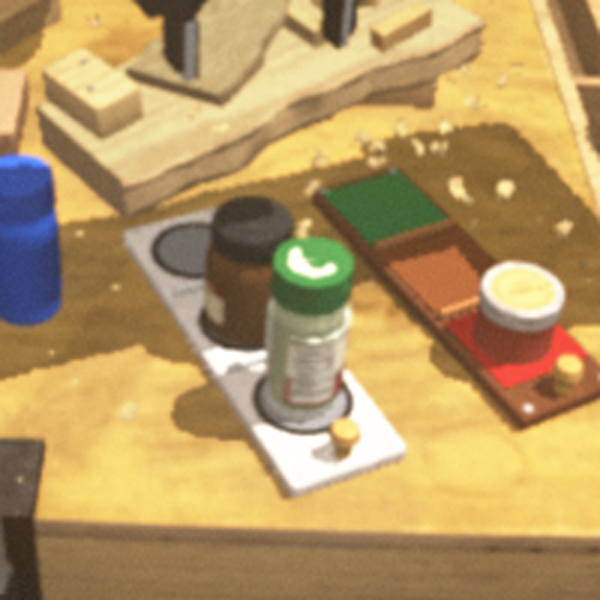

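The stain jar stands upright on the middle pad, lid at (252,213) in the crop against (249,214) expected. Now the tin.

>>> carry_out([
  [0,-0.02,-0.01,0],
  [0,-0.035,-0.02,0],
  [0,-0.035,-0.02,0],
  [0,-0.035,-0.02,0],
  [0,-0.02,-0.012,0],
  [0,-0.002,-0.004,0],
  [0,0,0,0],
  [0,0,0,0],
])

```text
time_s: 22.5
eef_pos: [0.3538, 0.2729, 0.2044]
ee_rot: [0.864, 1.392, -0.864]
wrist_force: [-0.4, -0.3, -0.9]
finger_gap: 1.003
```

```bash
python3 go.py .3537 .2725 .036
```

```text
t 22.5 pos [0.3538 0.2729 0.2044] az 26.39 axis [ 0. -0. -1.] gap 1.003 F [-0.4 -0.3 -0.9]
shift now [ 0.1684 -0.0003  0.0002] turn -0.0 shift after turn [ 0.1684 -0.0003  0.0002]
```

>>> carry_out([
  [0.03,0,0,0],
  [0.035,0,0,0],
  [0.035,0,0,0],
  [0.03,0,0,0],
  [0.02,0,0,0],
  [0.01,0,0,0],
  [0.008,0,0,0],
  [0,0,0,0],
])

```text
time_s: 23.5
eef_pos: [0.3532, 0.2729, 0.0362]
ee_rot: [0.863, 1.393, -0.864]
wrist_force: [-0.1, -0.2, -0.3]
finger_gap: 0.998
```

>>> carry_out([
  [0,0,0,0],
  [0,0,0,0],
  [0,0,0,0],
  [0,0,0,0],
  [0,0,0,0],
  [0,0,0,0],
  [0,0,0,0],
  [0,0,0,0],
], grip=1)

```text
time_s: 24.5
eef_pos: [0.3537, 0.2734, 0.0373]
ee_rot: [0.864, 1.392, -0.862]
wrist_force: [-0.8, -0.8, 6.6]
finger_gap: 0.593
```

>>> carry_out([
  [-0.01,0,0,0],
  [-0.02,0,0,0],
  [-0.025,0,0,0],
  [-0.025,0,0,0],
  [-0.02,0,0,0],
  [0,0,0,0],
  [0,0,0,0],
  [0,0,0,0],
])

```text
time_s: 25.5
eef_pos: [0.3523, 0.2725, 0.1351]
ee_rot: [0.862, 1.394, -0.865]
wrist_force: [-0.6, -0.3, -0.8]
finger_gap: 0.593
```

```bash
python3 go.py .5585 .1914 .136; python3 -c "
from h import *
b=env.read_camera('side')[:,:,::-1][130:330,190:390]
cv2.imwrite('pics/p9.png',cv2.resize(b,None,fx=3,fy=3,interpolation=2))"
```

```text
t 25.5 pos [0.3523 0.2725 0.1351] az 26.41 axis [-0.002 -0.001 -1.   ] gap 0.593 F [-0.6 -0.3 -0.8]
shift now [-0.0012  0.1486  0.1643] turn 0.0 shift after turn [-0.0012  0.1486  0.1643]
```

View pics/p9.png

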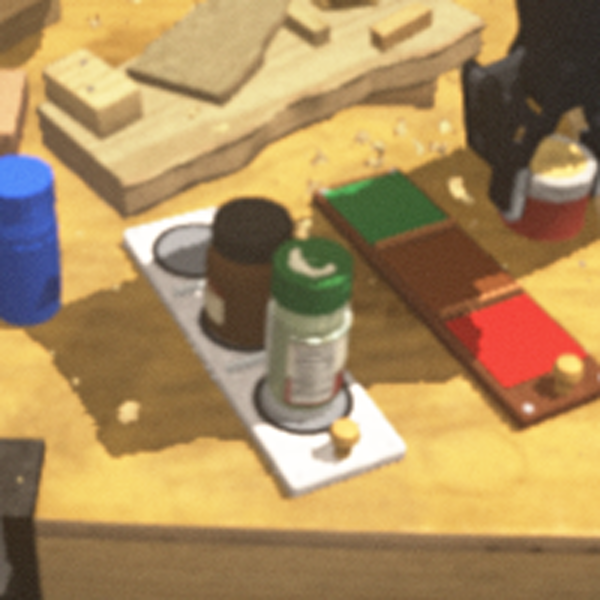

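>>> carry_out([
  [0,0,0.02,0],
  [0,0,0.035,0],
  [0,0,0.035,0],
  [0,0.01,0.035,0],
  [0,0.03,0.025,0],
  [0,0.035,0.0135,0],
  [0,0.035,0,0],
  [0,0.025,0,0],
])

```text
time_s: 26.55
eef_pos: [0.5475, 0.1867, 0.1352]
ee_rot: [0.863, 1.394, -0.865]
wrist_force: [0.2, 0.4, -1.5]
finger_gap: 0.593
```

>>> carry_out([
  [0,0.0135,0,0],
  [0,0,0,0],
  [0.015,0,0,0],
  [0.02,0,0,0],
  [0.02,0,0,0],
  [0.015,0,0,0],
  [0,0,0,0],
  [0,0,0,0],
])

```text
time_s: 27.55
eef_pos: [0.5592, 0.1926, 0.0667]
ee_rot: [0.864, 1.392, -0.863]
wrist_force: [0.0, 0.9, -0.4]
finger_gap: 0.596
```

```bash
python3 go.py .558 .192 .0345
```

```text
t 27.55 pos [0.5592 0.1926 0.0667] az 26.41 axis [ 0.001  0.    -1.   ] gap 0.596 F [ 0.   0.9 -0.4]
shift now [ 0.0322 -0.0013  0.0001] turn 0.0 shift after turn [ 0.0322 -0.0013  0.0001]
```

>>> carry_out([
  [0.01,-0.001,0,0],
  [0.01,0,0,0],
  [0.006,0,0,0],
  [0.003,0,0,0],
  [0.001,0,0,0],
  [0,0,0,0],
  [0,0,0,0],
  [0,0,0,0],
])

```text
time_s: 28.55
eef_pos: [0.558, 0.1922, 0.0366]
ee_rot: [0.864, 1.392, -0.863]
wrist_force: [0.2, -0.2, -0.8]
finger_gap: 0.59
```

>>> carry_out([
  [0.001,0,0,0],
  [0,0,0,0],
  [0,0,0,0],
  [0,0,0,0],
  [0,0,0,0],
  [0,0,0,0],
  [0,0,0,0],
  [0,0,0,0],
])

```text
time_s: 29.55
eef_pos: [0.5579, 0.1921, 0.0354]
ee_rot: [0.863, 1.393, -0.863]
wrist_force: [0.5, 1.4, 0.7]
finger_gap: 0.594
```

>>> carry_out([
  [0.001,0,0,0],
  [0,0,0,0],
  [0,0,0,0],
  [0,0,0,0],
  [0,0,0,0],
  [0,0,0,0],
  [0,0,0,0],
  [0,0,0,0],
])

```text
time_s: 30.55
eef_pos: [0.558, 0.1922, 0.0353]
ee_rot: [0.863, 1.393, -0.863]
wrist_force: [-4.4, -1.1, 9.4]
finger_gap: 0.594
```

>>> carry_out([
  [0,0,0,0],
  [0,0,0,0],
  [0,0,0,0],
  [0,0,0,0],
  [0,0,0,0],
  [0,0,0,0],
  [0,0,0,0],
  [0,0,0,0],
], grip=-0.4)

```text
time_s: 31.55
eef_pos: [0.5579, 0.1921, 0.0343]
ee_rot: [0.863, 1.393, -0.863]
wrist_force: [0.5, 0.0, -0.3]
finger_gap: 0.699
```

>>> carry_out([
  [0,0,0,0],
  [0,0,0,0],
  [0,0,0,0],
  [-0.01,0,0,0],
  [-0.03,0,0,0],
  [-0.04,0,0,0],
  [-0.05,0,0,0],
  [-0.05,0,0,0],
], grip=-1)

```text
time_s: 32.55
eef_pos: [0.5577, 0.1921, 0.2166]
ee_rot: [0.864, 1.392, -0.863]
wrist_force: [0.6, -0.4, 0.3]
finger_gap: 0.997
```

>>> carry_out([
  [0,-0.03,-0.02,0],
  [0,-0.05,-0.03,0],
  [0,-0.05,-0.04,0],
  [0,-0.05,-0.05,0],
  [0,-0.03,-0.06,0],
  [0,0,-0.06,0],
  [0,0,-0.06,0],
  [0,0,-0.06,0],
])

```text
time_s: 33.55
eef_pos: [0.2125, 0.4352, 0.2156]
ee_rot: [0.865, 1.393, -0.861]
wrist_force: [1.1, 0.3, 0.1]
finger_gap: 0.999
```

```bash
python3 -c "
from h import *
print(env.sense()['eef_pos'],env.sense()['time_s'])
a=env.read_camera('top')[:,:,::-1];b=env.read_camera('side')[:,:,::-1]
cv2.imwrite('pics/ft.png',a);cv2.imwrite('pics/fs.png',b)
f=lambda im,x,y:cv2.resize(im[y:y+110,x:x+140],None,fx=5,fy=5,interpolation=2)
cv2.imwrite('pics/p10.png',f(a,135,170));cv2.imwrite('pics/p11.png',f(b,225,180))
for P,h in (([.4894,.3297],.118),([.5238,.2607],.094),([.5588,.1907],.054)):
  for c,o in((top,[135,170]),(side,[225,180])): print(((c.proj([[*P,.012],[*P,h]])-o)*5).round(0).tolist())"
```

```text
[0.21251719 0.4351895  0.21560019] 33.55
[[201.0, 350.0], [150.0, 315.0]]
[[326.0, 408.0], [345.0, 180.0]]
[[381.0, 272.0], [361.0, 238.0]]
[[233.0, 277.0], [241.0, 107.0]]
[[561.0, 194.0], [560.0, 174.0]]
[[149.0, 160.0], [151.0, 77.0]]
```

View pics/p10.png

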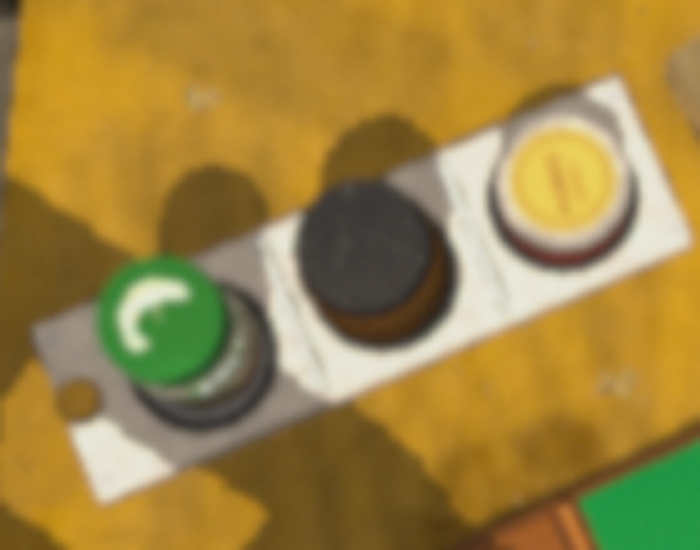

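View pics/p11.png

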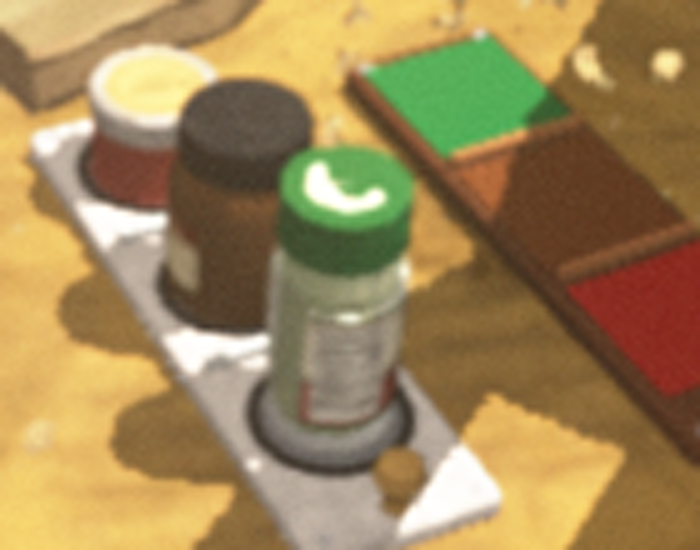

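```bash
python3 -c "
from workcell import env
print(env.sense()['time_s'],env.close_job())"
```

```text
the job is handed in; nothing more can be done
33.65 None
```

I moved all three containers to the white rack in reverse order and handed the job in at 33.65 s of the 88 s allowed. The green-capped jar is next to the knob, the stain jar is in the middle, and the tin is farthest from the knob.

**Position:** in the last top and side views, all three stand upright and clear of the gripper. In the top view the lids are about 5 mm (green-capped jar), 3.5 mm (stain jar) and 3 mm (tin) from their bay centres, against the 12 mm tolerance.

**Bystanders:** the arm went nowhere near the sanding block, the mallet or the blue jar. I did not measure them again at the end.

**Checks that disagreed:**
- **Cameras:** the two views differ by 2–3 mm on the white pads, and measured heights came out 2–6 mm below the stated ones. I used the stated heights for grasping.
- **Hanging jars:** the green-capped jar and the stain jar looked slightly off the vertical while held, but stood straight once released.

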